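Press the round flux flask down into the sprung ring cradle that is in service

TASK

Pick up the round amber flask with the black cap and set it upright into the sprung ring cradle that has the green tag in front of it; leave the cradle with the red crossed tag and the other things on the bench alone. Press the flask straight down until the ring is fully down on its stop, and hold it pressed there: finish while still holding it down, do not let it spring back up.

Things in the scene. Friction and masses are not known exactly. Their poses are not given: they have to be found in the camera images.
- flask: loose amber glass flask, about 0.12 kg, standing upright, 100 mm tall: a ball-shaped belly 56 mm across (ball centre 24 mm above the underside, with a flat foot 29 mm across), a neck 21 mm across from 50 to 66 mm, a ribbed black cylindrical cap 26 mm across from 66 to 100 mm. Origin: centre of the underside; z up along the flask
- stand: fixed grey plate 138 x 240 mm, 12 mm high, that carries two identical sprung ring cradles side by side, 120 mm apart. Origin: midway between the cradles, at bench height; x points away from the robot at yaw 0, y to the left, the cradles lie at y = +60 mm (left) and y = -60 mm (right). Three guide posts 76 mm high stand round each cradle, 38 mm from its axis
- seat_left (a point): centre of the top face of the left ring (at y = +60 mm of the stand), moves with the ring; 65 mm above the bench when up, 45 mm when fully down. White ring, bore 43 mm, 60 mm outside, 8 mm thick. The flask's belly sits in the bore with the flask's underside 7 mm below the ring's top face
- seat_right (a point): the same for the right ring (at y = -60 mm of the stand). Note for both: mind the wall cabinet over the back of the bench: its underside is 445 mm above the bench and its door handles reach to about x = 0.59, so keep a raised wrist nearer than that, also while swinging across
- cradle_left (a joint): how far the left ring is pressed down, in m: 0 = up, 0.020 = fully down on its stop. A spring pushes it up: 2.7 N at 0, rising evenly to 11.7 N at 0.020; it does not latch
- cradle_right (a joint): the same for the right ring
- green_tag: fixed small green plate 34 mm wide, 30 mm long, with a white dot, leaning on a black foot 16 x 40 mm, about 30 mm high in all: stands on the stand's front edge 62 mm in front of (-x of) the axis of the cradle that is in service. Origin: centre of the foot's underside
- red_tag: the like in red with a white cross, in front of the cradle that is out of service
- solder_spool: loose bystander: blue and silver spool of solder 55 mm across, 45 mm high; origin: centre of the underside
- kapton_roll: loose bystander: amber tape roll 68 mm across, 13 mm high, lying flat; origin: centre of the underside
- parts_box: loose bystander: clear box 76 x 106 x 36 mm; origin: centre of the underside
Mind the look-alikes: they are no part of the job. Of the things like the flask, leave any that is blue, turquoise or yellow; of the rest the larger one is meant.

How it is judged:
By the outcome, as a careful person would: the job done as asked, in the order asked, and still so for the second after the job is handed in, while the arm keeps its last pose, push and grip.
It also fails if it takes over 38 s, if anything falls off the work surface, if the arm or the gripper's body presses on something with over 40 N, if the wrist force passes 120 N, or if a joint passes its speed limit or range.

ROBOT

A 6-joint arm with a two-finger parallel gripper is mounted at the origin on a cart in front of the work surface, level with it; the furniture and walls round the work are solid. World frame = base frame: x ahead of the robot, y to its left, z up, the work surface at z = 0. Lengths are in m, angles in rad, forces in N, time in s.
With the tool pointing down it reaches from about 0.325 to 0.9 m from the base axis. Payload 6.1 kg.
Tool frame: the origin (TCP) lies midway between the tips of the shut fingers; the grasp point (between the pads) lies 19 mm behind it; z points along the fingers, y is the line along which they close (so a half turn about z gives the same grasp; the last joint's range is limited). The gripper opens to 87 mm and grips with 3 to 60 N. Pads are 19 mm wide; open, the fingers measure 117 mm over their backs; the gripper's body (75 mm by 190 mm) begins 51 mm behind the grasp point.
Start: joints at [1.207, 0.22, 1.526, -0, 1.395, -0.126], TCP at [0.147, 0.607, 0.223] pointing down, gripper open.
Joint ranges: [-2.98, 2.98], [-0.91, 2.08], [0.09, 2.57], [-1.24, 4.39], [0.2, 2.65], [-2.68, 2.68]. Speed limits (rad/s): [2.57, 2.57, 3.01, 3.14, 3.14, 3.14].

INTERFACE

Orientations are given as [roll, pitch, yaw] about the fixed x, y, z axes, in that order (R = Rz(yaw) Ry(pitch) Rx(roll)).
In Python, from cell import * gives the robot as it stands. The module is installed in compiled form; this text tells all that it offers.
- The arm moves only by the tool servo_tool, never from a script. Its arguments are lists of equal length, an entry for each row: "hand": the opening, from 0 (shut) to 1 (fully open); "linear": the shift along the tool's x, y, z in m, a list of three; "angular": the turn, a rotation vector about the tool's x, y, z in rad, a list of three. A call has 1 to 12 rows; each row is the pose to reach, as a shift and turn from the pose commanded when the call began, along the tool's axes at that moment; what a row does not reach only later rows make up. A row lasts 1/12 s, in which the tool goes at most 41.7 mm and 7.16 degrees, less where a joint would pass 70% of its speed; a pose out of reach is approached as far as the arm can. A call with a gripper value outside its range is refused whole. The fingers move at their own pace and stop on an object; "grip_force" is the grip in N (left out, the last holds). Time passes only in rows, so rows that repeat a pose let the fingers close. It gives the time, the measured TCP pose, the force, the opening and the grip force at its end, in the units of the state.
- get_state(): the state, without advancing time (a new reading comes with each control period).
- grab_frame(name): name is "scene" or "top"; returns the picture (400x640x3 uint8, blue, green, red); there is no depth.
- get_calibration(name): a dict with "vfov" (degrees; the focal length in pixels is half the picture's height over the tangent of half this angle, whatever the lens; pixels are square), "cx", "cy" (the principal point, pixels), "extrinsics" (4x4, takes a point from camera to world coordinates). Camera axes: x right, y up, looking along -z (the intrinsics and any distortion apply to the point x, -y, -z); pixel columns grow to the right and rows downward; lengths in m; the calibration is good to about 2 mm. A picture is of the moment at which its call begins. get_calibration takes no time and is no camera call.
- finish_job(): hands the job in; it is judged then, once.
Trained networks look in the newest picture that a camera, given by its name, has taken for a name from the list of things; names that differ only in an ending like _2 or _b are one class to them, and where a whole thing is asked for, a point or a joint stands for the part that bears it (a point fixed in the world has none). Each returns a list of dicts, best first, with "conf" (0 to 1); they miss things now and then, are a little off and sometimes report something else, mostly with a low value. They report only what shows in the picture. A call takes as long as a camera call. They do not tell look-alikes from the thing itself.
- spot_in(target, camera): "box" ([left, top, width, height] in pixels, round what is visible of it).
The state is a dict: "time": time; "q": joint angles; "qvel": joint speeds; "effort": joint torques, N m; "eef_pos": TCP position; "eef_rot": TCP orientation; "force": force on the tool from outside, world axes, zero at the start; "wrist_torque": the same for the moment, N m; "opening": opening from 0.0 (shut) to 1.0 (fully open); "grip_force": force on a finger pad.
Only numpy, scipy, OpenCV 4.12 (cv2) and the standard library are available. Lean on these libraries where they do the work, as an engineer would, in place of code of your own. Each camera call takes 0.05 s, during which the arm holds its last target. There are 200 camera calls.

## Working session

There is one attempt and no reset: what is moved stays moved. The work goes in short steps, Python scripts to look and compute and a tool call to move; the robot and the scene stay as the last step left them, time stands still between calls to the robot, and variables do not carry over. Pictures are saved under pics/ and viewed, at most 10 in all, crops included, and the job is handed in when it is done.

Besides the shell and the picture viewer there is one more tool, called after "Emit:" in YAML: its name, and indented under it one key for each argument. servo_tool: Moves the arm, as the interface text tells. Its arguments: {"type":"object","properties":{"hand":{"type":"array","items":{"type":"number"}},"linear":{"type":"array","items":{"type":"array","items":{"type":"number"}}},"angular":{"type":"array","items":{"type":"array","items":{"type":"number"}}},"grip_force":{"type":"number"}},"required":["hand","linear","angular"]}

```bash
mkdir -p pics; python3 - <<'E'
from cell import *
import cv2
for n in("scene","top"):
    im=grab_frame(n); cv2.imwrite(f"pics/{n}0.png",im)
    c=get_calibration(n); print(n,c)
    for t in("flask","stand","seat_left","green_tag","red_tag"):
        print(t,[(round(d["conf"],2),[round(v) for v in d["box"]]) for d in spot_in(t,n)][:4])
print(get_state())
E
```

```text
scene {'vfov': 53.64694196323656, 'cx': 310.3782525628946, 'cy': 199.39566658690273, 'extrinsics': array([[ 0.68169679,  0.47381904, -0.55748095, -0.04098824],
       [-0.73132053,  0.41895743, -0.53818673, -0.30079472],
       [-0.02144234,  0.77457743,  0.63211553,  0.6426394 ],
       [ 0.        ,  0.        ,  0.        ,  1.        ]])}
flask [(0.76, [221, 215, 13, 22]), (0.71, [198, 182, 25, 39]), (0.69, [250, 179, 22, 41]), (0.64, [159, 183, 26, 40])]
stand [(0.82, [293, 201, 122, 97])]
seat_left [(0.8, [319, 206, 32, 28])]
green_tag [(0.58, [346, 260, 22, 24])]
red_tag []
top {'vfov': 43.03633677620128, 'cx': 320.5032664944259, 'cy': 204.08321666961902, 'extrinsics': array([[ 0.00823394,  0.98623344, -0.16515388,  0.25065866],
       [-0.99977174,  0.01137543,  0.01808474,  0.18907339],
       [ 0.01971447,  0.16496727,  0.98610199,  1.21933425],
       [ 0.        ,  0.        ,  0.        ,  1.        ]])}
flask [(0.78, [297, 251, 15, 12]), (0.66, [218, 251, 22, 21]), (0.64, [255, 215, 24, 21]), (0.56, [189, 281, 27, 18])]
stand [(0.79, [315, 174, 101, 66])]
seat_left [(0.91, [333, 175, 21, 31])]
green_tag [(0.53, [380, 220, 19, 14]), (0.18, [327, 177, 28, 35])]
red_tag [(0.47, [336, 216, 13, 12])]
{'time': 0.6, 'q': array([ 1.20688769e+00,  2.20336266e-01,  1.52651920e+00, -9.55843469e-06,
        1.39470025e+00, -1.26104720e-01]), 'qvel': array([-0.00258436, -0.00040109, -0.00088369,  0.00137923, -0.00128159,
        0.00027255]), 'effort': array([-8.62558463e-04, -4.94245470e+01, -3.87496519e+01,  6.98741782e-02,
        4.71112272e-02, -2.18769208e-05]), 'eef_pos': array([0.14723612, 0.60739765, 0.22256698]), 'eef_rot': array([3.14155719e+00, 1.39819845e-05, 2.90379041e+00]), 'force': array([ 0.53023284, -0.43986949, -0.12537435]), 'wrist_torque': array([-0.03848125,  0.02499026,  0.01857446]), 'grip_force': 0.0, 'opening': 1.0008676712531872}
```

View pics/scene0.png

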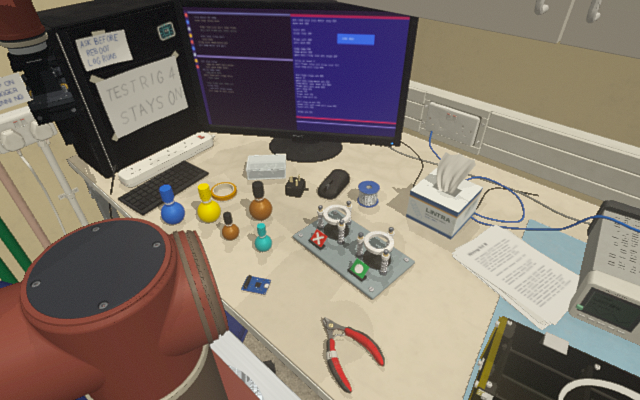

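View pics/top0.png

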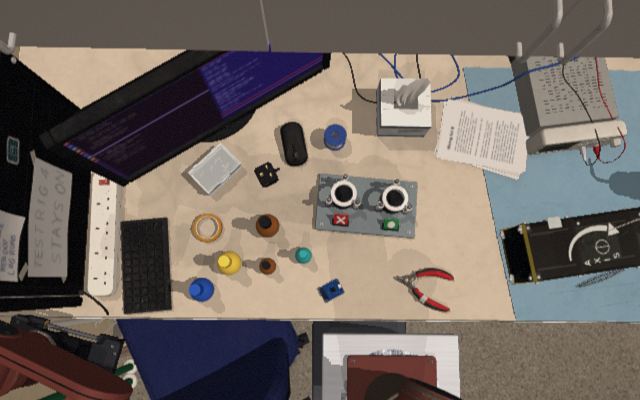

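The job's flask is the larger amber one, at about (261,205) in scene and (267,225) in top. The green tag marks the right cradle, at top (395,198) and scene (378,243). I'll enlarge these areas to measure them.

```bash
python3 - <<'E'
import cv2,numpy as np
t=cv2.imread("pics/top0.png");s=cv2.imread("pics/scene0.png")
def c(im,x,y,w=66,h=50,k=6):
    o=cv2.resize(im[y:y+h,x:x+w],None,fx=k,fy=k,interpolation=cv2.INTER_CUBIC)
    for i in range(0,w,10):
        cv2.line(o,(i*k,0),(i*k,5),(0,0,255),1);cv2.putText(o,str(x+i),(i*k,15),0,.35,(0,0,255),1)
    for i in range(0,h,10):
        cv2.line(o,(0,i*k),(5,i*k),(0,0,255),1);cv2.putText(o,str(y+i),(6,i*k+4),0,.35,(0,0,255),1)
    return o
cv2.imwrite("pics/crop.png",np.vstack([np.hstack([c(t,240,200),c(t,360,170)]),np.hstack([c(s,230,175),c(s,350,225)])]))
E
```

```text
(no output)
```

View pics/crop.png

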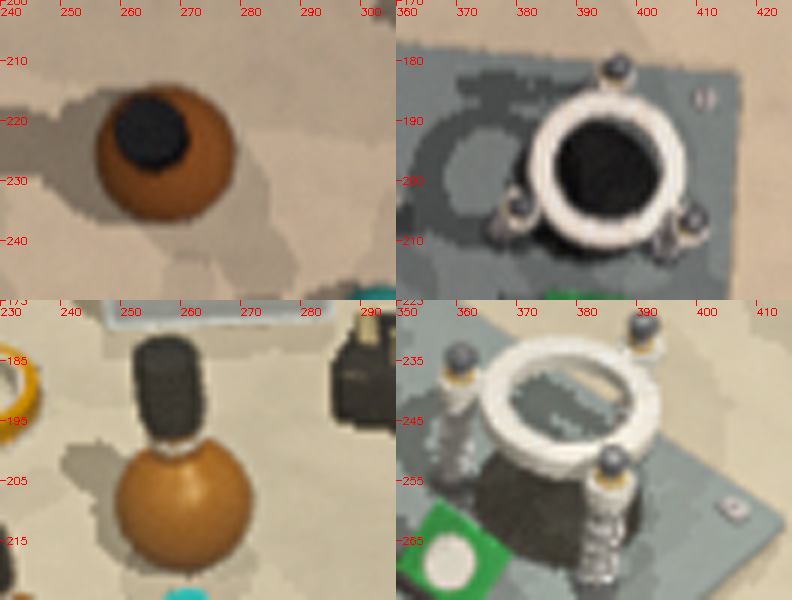

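```bash
cat >loc.py <<'E'
from cell import *
import numpy as np
def ray(n,u,v):
    c=get_calibration(n);f=200/np.tan(np.radians(c["vfov"]/2));E=np.array(c["extrinsics"])
    d=E[:3,:3]@np.array([(u-c["cx"])/f,-(v-c["cy"])/f,-1]);return E[:3,3],d/np.linalg.norm(d)
def onz(n,u,v,z):
    o,d=ray(n,u,v);return o+d*(z-o[2])/d[2]
def tri(a,b):
    R=[ray("top",*a),ray("scene",*b)]
    A=sum(np.eye(3)-np.outer(d,d) for o,d in R);B=sum((np.eye(3)-np.outer(d,d))@o for o,d in R)
    p=np.linalg.solve(A,B);return p,[np.linalg.norm(np.cross(p-o,d)) for o,d in R]
E
python3 - <<'E'
from loc import *
np.set_printoptions(precision=4,suppress=True)
for nm,a,b,z in(("belly",(267.2,224.9),(258.9,208.5),.024),("cap",(264.7,221.7),(257.6,189.6),.083),
  ("ringR",(394.7,197.3),(378.5,242.2),.062),("ringL",(343,192.5),(337,215),.062)):
    print(nm,onz("top",*a,z),onz("scene",*b,z),tri(a,b))
for n,u,v in(("yellow",229,260),("smallamber",267,264),("turq",303,254),("box",214,168),("plug",266,174),("kapton",207,227)):print(n,onz("top",u,v,.05))
E
```

```text
belly [0.3994 0.293  0.024 ] [0.3967 0.2954 0.024 ] (array([0.3978, 0.2939, 0.0246]), [np.float64(0.0018076686271119157), np.float64(0.0018076686271120894)])
cap [0.3993 0.2937 0.083 ] [0.3977 0.2919 0.083 ] (array([0.3994, 0.2939, 0.081 ]), [np.float64(0.0001507895606181921), np.float64(0.0001507895606182637)])
ringR [ 0.4625 -0.0046  0.062 ] [ 0.4622 -0.0048  0.062 ] (array([ 0.4625, -0.0046,  0.0617]), [np.float64(4.629426878991366e-05), np.float64(4.62942687899244e-05)])
ringL [0.4724 0.1158 0.062 ] [0.4702 0.1123 0.062 ] (array([0.4734, 0.1153, 0.058 ]), [np.float64(0.0003377680061233791), np.float64(0.00033776800612328483)])
yellow [0.3144 0.3759 0.05  ]
smallamber [0.3061 0.2889 0.05  ]
turq [0.3297 0.2069 0.05  ]
box [0.5298 0.4193 0.05  ]
plug [0.5169 0.2966 0.05  ]
kapton [0.3898 0.4294 0.05  ]
```

```bash
cat >to.py <<'E'
import sys
from cell import *
import numpy as np
from scipy.spatial.transform import Rotation as R
s=get_state();r=R.from_euler("xyz",s["eef_rot"])
print(s["time"],s["eef_pos"].round(4),s["eef_rot"].round(4),s["force"].round(2),s["opening"],s["grip_force"])
print((r.inv().apply(np.array(eval(sys.argv[1]))-s["eef_pos"])).round(4))
E
python3 to.py "[.3985,.2937,.15]"
```

```text
0.6 [0.1472 0.6074 0.2226] [3.1416 0.     2.9038] [ 0.53 -0.44 -0.13] 1.0008676712531872 0.0
[-0.3181 -0.2457  0.0726]
```

Emit:
servo_tool:
  hand: [0.8,0.8,0.8,0.8,0.8,0.8,0.8,0.8,0.8,0.8,0.8,0.8]
  linear:
    - [-0.013,-0.01,0.003]
    - [-0.04,-0.031,0.009]
    - [-0.07,-0.054,0.016]
    - [-0.102,-0.079,0.023]
    - [-0.134,-0.104,0.03]
    - [-0.166,-0.129,0.037]
    - [-0.198,-0.154,0.044]
    - [-0.23,-0.179,0.051]
    - [-0.262,-0.204,0.058]
    - [-0.29,-0.225,0.065]
    - [-0.309,-0.239,0.07]
    - [-0.318,-0.246,0.073]
  angular:
    - [0,0,0]
    - [0,0,0]
    - [0,0,0]
    - [0,0,0]
    - [0,0,0]
    - [0,0,0]
    - [0,0,0]
    - [0,0,0]
    - [0,0,0]
    - [0,0,0]
    - [0,0,0]
    - [0,0,0]

```text
time: 1.6
eef_pos: [0.3999, 0.2909, 0.1492]
eef_rot: [-3.141, 0.0, 2.901]
force: [-1.0, 0.4, 0.6]
opening: 0.805
grip_force: 0.0
```

Emit:
servo_tool:
  hand: [0.8,0.8,0.8]
  linear:
    - [0,0,0]
    - [0,0,0]
    - [0,0,0]
  angular:
    - [0,0,0]
    - [0,0,0]
    - [0,0,0]

```text
time: 1.85
eef_pos: [0.3978, 0.2944, 0.1499]
eef_rot: [3.141, -0.0, 2.904]
force: [0.1, 0.3, -0.2]
opening: 0.797
grip_force: 0.0
```

```bash
python3 to.py "[.3985,.2937,.065]"; python3 - <<'E'
from cell import *
import cv2,numpy as np
o=[]
for n,x,y in(("top",220,180),("scene",205,130)):
    o.append(cv2.resize(grab_frame(n)[y:y+100,x:x+100],(400,400),interpolation=cv2.INTER_CUBIC))
cv2.imwrite("pics/a1.png",np.hstack(o))
E
```

```text
1.85 [0.3978 0.2944 0.1499] [ 3.1409e+00 -2.0000e-04  2.9045e+00] [ 0.05  0.34 -0.25] 0.7967078746838979 0.0
[-0.0008 -0.0006  0.0849]
```

View pics/a1.png

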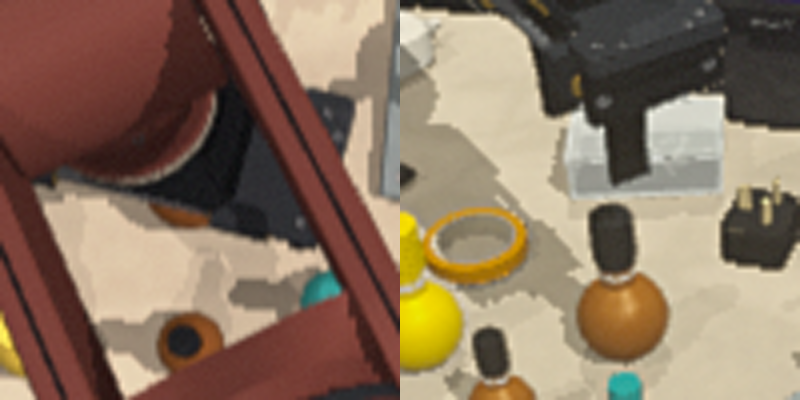

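Top view: the arm hides most of the flask. Scene view: the near finger (crop 628,165) hangs just above the cap (612,205), as expected. I'll go down and grip.

Emit:
servo_tool:
  hand: [0.8,0.8,0.8,0.8,0.8,0.8,0.8,0.8]
  linear:
    - [0,0,0.008]
    - [-0.001,0,0.022]
    - [-0.001,0,0.04]
    - [-0.001,0,0.057]
    - [-0.001,0,0.072]
    - [-0.001,0,0.081]
    - [-0.001,0,0.085]
    - [-0.001,0,0.085]
  angular:
    - [0,0,0]
    - [0,0,0]
    - [0,0,0]
    - [0,0,0]
    - [0,0,0]
    - [0,0,0]
    - [0,0,0]
    - [0,0,0]

```text
time: 2.62
eef_pos: [0.3983, 0.2932, 0.0635]
eef_rot: [-3.14, -0.002, 2.905]
force: [-0.4, -0.9, 0.5]
opening: 0.803
grip_force: 0.0
```

Emit:
servo_tool:
  hand: [0.55,0.4,0.3,0.2,0.15,0.15,0.15,0.15]
  linear:
    - [0,0,0]
    - [0,0,0]
    - [0,0,0]
    - [0,0,0]
    - [0,0,0]
    - [0,0,0]
    - [0,0,0]
    - [0,0,0]
  angular:
    - [0,0,0]
    - [0,0,0]
    - [0,0,0]
    - [0,0,0]
    - [0,0,0]
    - [0,0,0]
    - [0,0,0]
    - [0,0,0]
  grip_force: 35

```text
time: 3.28
eef_pos: [0.3994, 0.2932, 0.0647]
eef_rot: [3.141, 0.0, 2.904]
force: [-0.1, 0.4, 1.0]
opening: 0.286
grip_force: 35.0
```

Emit:
servo_tool:
  hand: [0.15,0.15,0.15,0.15,0.15,0.15,0.15,0.15]
  linear:
    - [0,0,-0.006]
    - [0,0,-0.02]
    - [0,0,-0.04]
    - [0,0,-0.062]
    - [0,0,-0.084]
    - [0,0,-0.104]
    - [0,0,-0.116]
    - [0,0,-0.12]
  angular:
    - [0,0,0]
    - [0,0,0]
    - [0,0,0]
    - [0,0,0]
    - [0,0,0]
    - [0,0,0]
    - [0,0,0]
    - [0,0,0]

```text
time: 3.95
eef_pos: [0.4004, 0.2938, 0.1871]
eef_rot: [3.139, 0.003, 2.904]
force: [0.5, 1.1, -1.3]
opening: 0.286
grip_force: 35.0
```

```bash
python3 to.py "[.4625,-.0047,.185]"
```

```text
3.95 [0.4004 0.2938 0.1871] [3.1390e+00 2.9000e-03 2.9038e+00] [ 0.46  1.12 -1.34] 0.28590225497398786 35.00009639203199
[-0.1306 -0.2755  0.0018]
```

Emit:
servo_tool:
  hand: [0.15,0.15,0.15,0.15,0.15,0.15,0.15,0.15,0.15,0.15,0.15,0.15]
  linear:
    - [-0.004,-0.009,0]
    - [-0.015,-0.03,0]
    - [-0.028,-0.059,0]
    - [-0.042,-0.089,0]
    - [-0.057,-0.12,0]
    - [-0.072,-0.151,0]
    - [-0.086,-0.182,0]
    - [-0.1,-0.21,0]
    - [-0.112,-0.236,0]
    - [-0.122,-0.256,0]
    - [-0.128,-0.27,0]
    - [-0.1305,-0.2755,0]
  angular:
    - [0,0,0]
    - [0,0,0]
    - [0,0,0]
    - [0,0,0]
    - [0,0,0]
    - [0,0,0]
    - [0,0,0]
    - [0,0,0]
    - [0,0,0]
    - [0,0,0]
    - [0,0,0]
    - [0,0,0]

```text
time: 4.95
eef_pos: [0.4601, -0.0078, 0.1827]
eef_rot: [-3.141, -0.003, 2.901]
force: [0.1, 0.4, -1.7]
opening: 0.29
grip_force: 35.0
```

Emit:
servo_tool:
  hand: [0.15,0.15,0.15,0.15,0.15,0.15]
  linear:
    - [0,0,0]
    - [0,0,0]
    - [0,0,0]
    - [0,0,0]
    - [0,0,0]
    - [0,0,0]
  angular:
    - [0,0,0]
    - [0,0,0]
    - [0,0,0]
    - [0,0,0]
    - [0,0,0]
    - [0,0,0]

```text
time: 5.45
eef_pos: [0.4612, -0.0046, 0.1846]
eef_rot: [3.142, 0.0, 2.905]
force: [-0.4, 0.2, -1.4]
opening: 0.289
grip_force: 35.0
```

```bash
python3 to.py "[.4625,-.0047,.125]"; python3 - <<'E'
from cell import *
import cv2,numpy as np
k=6;x,y=325,155
o=cv2.resize(grab_frame("scene")[y:y+100,x:x+100],None,fx=k,fy=k,interpolation=cv2.INTER_CUBIC)
for i in range(0,100,10):
    cv2.putText(o,str(x+i),(i*k,12),0,.4,(0,0,255),1);cv2.putText(o,str(y+i),(0,i*k+4),0,.4,(0,0,255),1)
cv2.imwrite("pics/a2.png",o)
E
```

```text
5.45 [ 0.4612 -0.0046  0.1846] [3.1415 0.     2.9051] [-0.38  0.2  -1.42] 0.28892977796968816 35.00011308249668
[-0.0013  0.0002  0.0596]
```

View pics/a2.png

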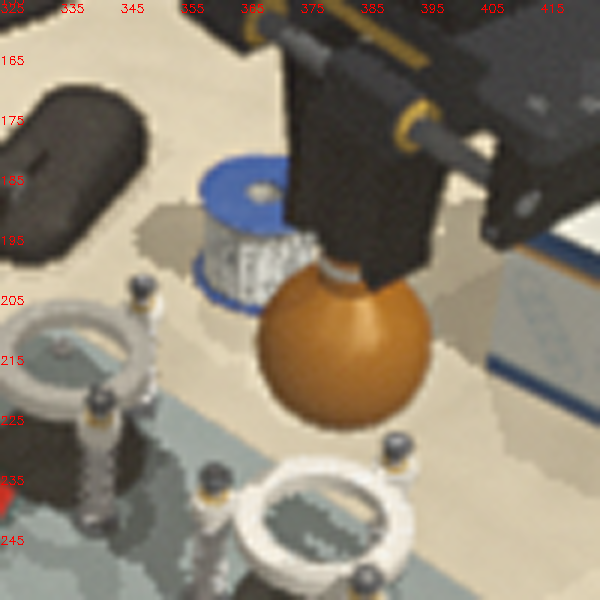

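The flask hangs upright from the gripper. The belly centre is near (382,211.7), above the right white ring at (378.5,242).

```bash
python3 - <<'E'
from loc import *
print(onz("scene",382,211.7,.144))
E
```

```text
[ 0.46224948 -0.00412575  0.144     ]
```

Emit:
servo_tool:
  hand: [0.15,0.15,0.15,0.15,0.15,0.15,0.15,0.15,0.15,0.15,0.15,0.15]
  linear:
    - [0,0,0.005]
    - [-0.001,0,0.015]
    - [-0.001,0,0.028]
    - [-0.001,0,0.04]
    - [-0.001,0,0.048]
    - [-0.001,0,0.053]
    - [-0.001,0,0.057]
    - [-0.001,0,0.06]
    - [-0.001,0,0.063]
    - [-0.001,0,0.066]
    - [-0.001,0,0.068]
    - [-0.001,0,0.068]
  angular:
    - [0,0,0]
    - [0,0,0]
    - [0,0,0]
    - [0,0,0]
    - [0,0,0]
    - [0,0,0]
    - [0,0,0]
    - [0,0,0]
    - [0,0,0]
    - [0,0,0]
    - [0,0,0]
    - [0,0,0]
  grip_force: 45

```text
time: 6.5
eef_pos: [0.4627, -0.0053, 0.1169]
eef_rot: [3.141, 0.001, 2.904]
force: [0.3, 2.4, 2.5]
opening: 0.286
grip_force: 45.0
```

Emit:
servo_tool:
  hand: [0.15,0.15,0.15,0.15]
  linear:
    - [0,0,0.002]
    - [0,0,0.003]
    - [0,0,0.003]
    - [0,0,0.003]
  angular:
    - [0,0,0]
    - [0,0,0]
    - [0,0,0]
    - [0,0,0]

```text
time: 6.83
eef_pos: [0.4627, -0.0054, 0.1139]
eef_rot: [3.141, 0.001, 2.904]
force: [0.1, 3.6, 3.9]
opening: 0.285
grip_force: 45.0
```

Emit:
servo_tool:
  hand: [0.15,0.15,0.15,0.15,0.15]
  linear:
    - [0,0.0007,0]
    - [0,0.0015,0]
    - [0,0.0015,0]
    - [0,0.0015,0]
    - [0,0.0015,0]
  angular:
    - [0,0,0]
    - [0,0,0]
    - [0,0,0]
    - [0,0,0]
    - [0,0,0]

```text
time: 7.25
eef_pos: [0.4627, -0.0044, 0.1136]
eef_rot: [-3.141, 0.0, 2.904]
force: [-0.2, -0.1, 5.3]
opening: 0.283
grip_force: 45.0
```

```bash
python3 to.py "[.4625,-.0047,.101]"; python3 - <<'E'
from cell import *
import cv2,numpy as np
k=6;x,y=325,175
o=cv2.resize(grab_frame("scene")[y:y+100,x:x+100],None,fx=k,fy=k,interpolation=cv2.INTER_CUBIC)
cv2.imwrite("pics/a3.png",o)
E
```

```text
7.25 [ 0.4627 -0.0044  0.1136] [-3.1410e+00  4.0000e-04  2.9038e+00] [-0.24 -0.1   5.27] 0.2828650806612348 45.00115361100086
[ 0.0001 -0.0003  0.0126]
```

View pics/a3.png

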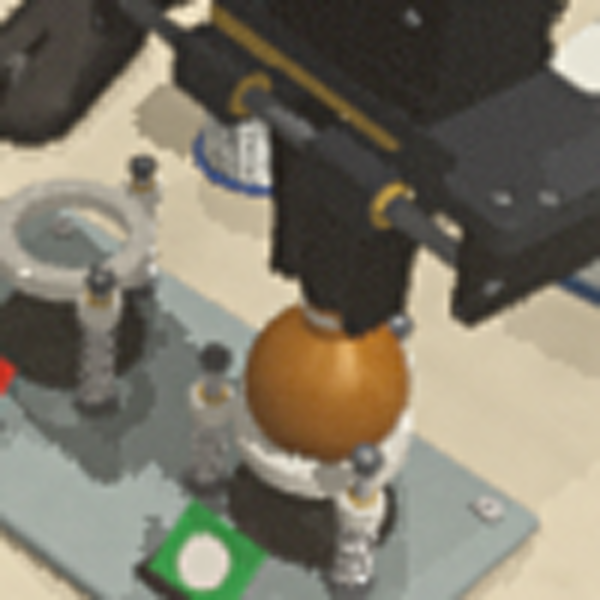

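The flask is seated in the ring of the green-tag cradle. The ring is partly down, the side force is about zero and the vertical force follows the spring law. I'll press on to the stop.

Emit:
servo_tool:
  hand: [0.15,0.15,0.15,0.15,0.15,0.15,0.15,0.15]
  linear:
    - [0,0,0.002]
    - [0,0,0.004]
    - [0,0,0.006]
    - [0,0,0.008]
    - [0,0,0.009]
    - [0,0,0.01]
    - [0,0,0.01]
    - [0,0,0.01]
  angular:
    - [0,0,0]
    - [0,0,0]
    - [0,0,0]
    - [0,0,0]
    - [0,0,0]
    - [0,0,0]
    - [0,0,0]
    - [0,0,0]

```text
time: 7.97
eef_pos: [0.4629, -0.0044, 0.1041]
eef_rot: [-3.141, 0.001, 2.904]
force: [-1.0, -0.1, 9.3]
opening: 0.281
grip_force: 45.0
```

Emit:
servo_tool:
  hand: [0.15,0.15,0.15,0.15]
  linear:
    - [0,0,0.001]
    - [0,0,0.002]
    - [0,0,0.002]
    - [0,0,0.002]
  angular:
    - [0,0,0]
    - [0,0,0]
    - [0,0,0]
    - [0,0,0]

```text
time: 8.3
eef_pos: [0.463, -0.0044, 0.1024]
eef_rot: [-3.141, 0.001, 2.904]
force: [-2.1, -0.3, 10.0]
opening: 0.285
grip_force: 45.0
```

Emit:
servo_tool:
  hand: [0.15,0.15,0.15,0.15,0.15]
  linear:
    - [0.0003,0,0.001]
    - [0.0005,0,0.002]
    - [0.0005,0,0.002]
    - [0.0005,0,0.002]
    - [0.0005,0,0.002]
  angular:
    - [0,0,0]
    - [0,0,0]
    - [0,0,0]
    - [0,0,0]
    - [0,0,0]

```text
time: 8.72
eef_pos: [0.4636, -0.0045, 0.1021]
eef_rot: [-3.141, 0.003, 2.904]
force: [-4.3, 1.1, 20.7]
opening: 0.287
grip_force: 45.0
```

Emit:
servo_tool:
  hand: [0.15,0.15,0.15,0.15,0.15,0.15,0.15,0.15]
  linear:
    - [0.0005,0,0]
    - [0.001,0,0]
    - [0.001,0,0]
    - [0.001,0,0]
    - [0.001,0,0]
    - [0.001,0,0]
    - [0.001,0,0]
    - [0.001,0,0]
  angular:
    - [0,0,0]
    - [0,0,0]
    - [0,0,0]
    - [0,0,0]
    - [0,0,0]
    - [0,0,0]
    - [0,0,0]
    - [0,0,0]

```text
time: 9.38
eef_pos: [0.4631, -0.0044, 0.1021]
eef_rot: [-3.141, 0.004, 2.904]
force: [-3.1, -0.6, 19.0]
opening: 0.288
grip_force: 45.0
```

```bash
python3 to.py "[.4625,-.0047,.101]"; python3 - <<'E'
from cell import *
import cv2,numpy as np
k=6;x,y=325,175
o=cv2.resize(grab_frame("scene")[y:y+100,x:x+100],None,fx=k,fy=k,interpolation=cv2.INTER_CUBIC)
cv2.imwrite("pics/a4.png",o)
E
```

```text
9.3833 [ 0.4631 -0.0044  0.1021] [-3.1412  0.0044  2.9039] [-3.05 -0.56 18.97] 0.2883744046787935 44.997380620320655
[ 0.0006 -0.0004  0.0011]
```

View pics/a4.png

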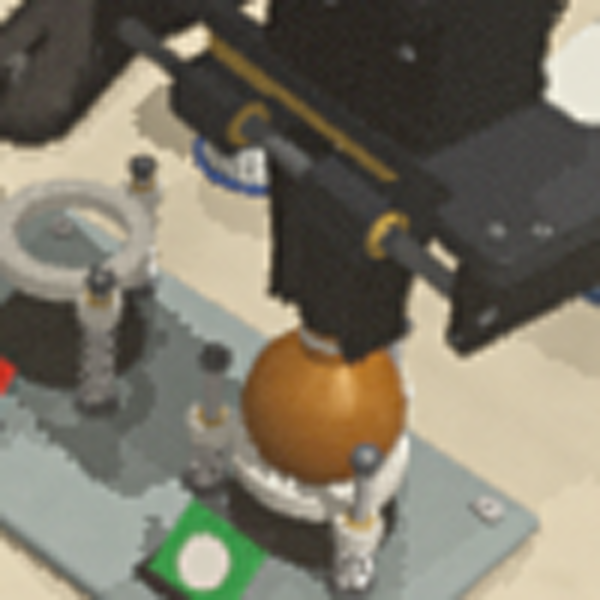

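The ring is down on its stop: the height stays at 0.102 m while the force has risen to 19 N, against about 10 N from the spring alone. The flask is upright and held, so I'm handing in.

```bash
python3 -c "
from cell import *
print(finish_job())"
```

```text
the job is handed in; nothing more can be done
None
```

I set the larger amber flask upright in the green-tagged (right) cradle, pressed the ring down onto its stop, and handed the job in at about 9.4 s with the arm still holding it there at about 19 N.

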